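# Trip the feeder's breaker, take off the wire bobbin, re-arm the breaker

## Robot

A 6-joint arm with a two-finger parallel gripper is mounted at the origin on the work surface. World frame = base frame: x ahead of the robot, y to its left, z up, the work surface at z = 0. Lengths are in mm, angles in rad, forces in N, time in s.
With the tool pointing down it reaches from about 350 to 875 mm from the base axis. Payload 4.2 kg.
Tool frame: the origin (TCP) lies between the finger pads; the fingertips stand r.tip_extent ahead of it and the grasp point (between the pads) lies 11 mm behind it (r.tip_extent is the distance from the TCP to the fingertips, in mm); z points along the fingers, y is the line along which they close (so a half turn about z gives the same grasp; the last joint's range is limited). The gripper opens to 87 mm and grips with 3 to 60 N. Pads are 19 mm wide; open, the fingers measure 117 mm over their backs; the gripper's body (75 mm by 190 mm) begins 51 mm behind the grasp point.
Start: joints at [1.556, 0.385, 0.008, 0, -1.194, -0.259], TCP at [168.963, 601.707, 230.55] pointing down, gripper open.
Joint ranges: [-3.14, 3.14], [-1.21, 2.06], [-1.07, 1.41], [-3.16, 2.05], [-2.99, -0.16], [-3.1, 3.1]. Speed limits (rad/s): [2.79, 2.79, 3.14, 3.14, 3.14, 3.14].

## Interface

Orientations are given as a unit quaternion [x, y, z, w].
In Python, from workcell import r, imaging gives the robot as it stands. The module is installed in compiled form; this text tells all that it offers.
- The arm moves only by the tool move_arm, never from a script. Its argument "targets" is a list of rows, each a list of 7 numbers: the shift along the tool's x, y, z in units of 0.1 m (1.0 is 0.1 m), then the turn, a rotation vector about the tool's x, y, z in units of 90 degrees (1.0 is 90 degrees), then the opening, from 0 (shut) to 1 (fully open). A call has 1 to 5 rows; each row is the pose to reach, as a shift and turn from the pose commanded when the call began, along the tool's axes at that moment; what a row does not reach only later rows make up. A row lasts 1/10 s, in which the tool goes at most 50 mm and 8.59 degrees, less where a joint would pass 70% of its speed; a pose out of reach is approached as far as the arm can. A call with a number of a shift or a turn outside -1 to 1 is refused whole. A call with a gripper value outside its range is refused whole. The fingers move at their own pace and stop on an object; the grip force is fixed at half the most. Time passes only in rows, so rows that repeat a pose let the fingers close. It gives the time, the measured TCP pose, the force, the opening and the grip force at its end, in the units of the state.
- r.state(): the state, without advancing time (a new reading comes with each control period).
- imaging.grab_frame(name): name is "scene" or "top"; returns (picture, depth): 384x512x3 uint8, red, green, blue; 384x512 float32, mm along the optical axis (not along the pixel's ray), 0 where there is no reading.
- imaging.calibration(name): a dict with "fovy" (degrees; the focal length in pixels is half the picture's height over the tangent of half this angle, whatever the lens; pixels are square), "cx", "cy" (the principal point, pixels), "T" (4x4, takes a point from camera to world coordinates). Camera axes: x right, y up, looking along -z (the intrinsics and any distortion apply to the point x, -y, -z); pixel columns grow to the right and rows downward; lengths in mm; the calibration is good to about 2 mm. A picture is of the moment at which its call begins. calibration takes no time and is no camera call.
- r.hand_in(): hands the job in; it is judged then, once.
The state is a dict: "time": time; "joint_pos": joint angles; "qd": joint speeds; "joint_efforts": joint torques, N m; "tool_pos": TCP position; "ee_rot": TCP orientation; "contact_force": force on the tool from outside, world axes, zero at the start; "torque": the same for the moment, N m; "gripper_width": opening from 0.0 (shut) to 1.0 (fully open); "grasp_force": force on a finger pad.
Only numpy, scipy, OpenCV 4.12 (cv2) and the standard library are available. Lean on these libraries where they do the work, as an engineer would, in place of code of your own. Each camera call takes 0.05 s, during which the arm holds its last target. There are 200 camera calls.

## Task

Take the wire bobbin off the feeder with the power off: press the test button on the supply box until its lever drops, then slide the bobbin up off its spindle and stand it upright in the steel tray. Afterwards re-arm the breaker, pushing the lever from where it dropped firmly all the way down to its stop, then lift it right up until it latches and stays up on its own. Leave everything else on the bench standing where it is.

Things in the scene. Friction and masses are not known exactly. Their poses are not given: they have to be found in the camera images.
- breaker: Grey supply box fixed to the bench, 130 (x) x 220 (y) x 100 mm high. Origin: centre of its underside; x points to its back, so the lever falls over its front, -x side; z up. The lever stands at its +y half, the test button on top at its -y half.
- lever (a joint): Lever angle in rad: about 0 upright and latched, growing as the tip falls to the box's -x side. A spring holds it at about 1.05 (tripped, part way down); lower stop 1.52 (about level), upper stop -0.05. After a trip it latches only if first pushed to the lower stop, then lifted to the upper stop; each takes some 5 N at the grip. It catches within 0.05 rad of the upper stop.
- lever_hinge (a point): Point on the lever's hinge line (parallel to the box's y), 85 mm above the bench, 50 mm to -x and 60 mm to +y of the box's origin. The box's front face is 15 mm to -x of it and its top 15 mm above.
- lever_grip (a point): Middle of the lever's black plastic grip, 95 mm from the hinge. The grip is a block 50 mm long along the lever (from 68 to 118 mm from the hinge), 26 mm wide (along the box's y) and 20 mm thick, on a steel bar 18 mm wide. Its z axis points from the hinge to the tip.
- test (a joint): Test button travel in m, 0 out, 0.010 fully in. Spring return; it gets stiffer part way in, not at the same depth each time, and the breaker trips 6 to 9 mm in, at about 7 to 10 N.
- test_top (a point): Centre of the test button's round top face (28 mm across, grey, in a black collar of 44 mm), 118 mm above the bench when out. Pressed straight down, it ends flush with the collar.
- feeder: Blue wire feeder base fixed to the bench, 130 (x) x 120 (y) x 40 mm high, with an upright steel spindle in the middle of its top: 17 mm across, ending 90 mm above the bench. Origin: centre of its underside, z up.
- bobbin: Black bobbin wound with copper wire, about 0.3 to 0.6 kg, standing on the feeder over the spindle. 90 mm tall: two flanges of 80 mm across, at 0 to 5 mm and 55 to 60 mm, with the winding (69 mm across) between them, and a bare neck 36 mm across from 60 to 90 mm to hold it by. Bore 22 mm. Origin: centre of its underside, z up to the neck.
- tray: Shallow open steel tray fixed to the bench, 170 (x) x 150 (y) x 30 mm high, walls and floor 4 mm. Origin: centre of its underside.
- tray_in (a point): Centre of the tray's inner floor, 4 mm above the bench; axes as the tray's.
- spray: Bystander: aerosol can, 66 mm across, 195 mm tall. Origin: centre of its foot.
- oil: Bystander: amber bottle, 64 mm across, 170 mm tall. Origin: centre of its foot.
- tin: Bystander: round tin, 90 mm across, 100 mm tall. Origin: centre of its foot.
- tape: Bystander: roll of grey tape lying flat, 100 mm across, 45 mm tall. Origin: centre of its underside.
Not all that is in view belongs to the job. There is more than one size of the bobbin; the one meant has the size given above.

How it is judged:
By the outcome, as a careful person would: the job done as asked, in the order asked, and still so for the second after the job is handed in, with the robot touching nothing.
It also fails if it takes over 72 s, if anything falls off the work surface, if the arm or the gripper's body presses on something with over 40 N, if the wrist force passes 120 N, or if a joint passes its speed limit or range.

## Working session

There is one attempt and no reset: what is moved stays moved. The work goes in short steps, Python scripts to look and compute and a tool call to move; the robot and the scene stay as the last step left them, time stands still between calls to the robot, and variables do not carry over. Pictures are saved under pics/ and viewed, at most 10 in all, crops included, and the job is handed in when it is done.

Besides the shell and the picture viewer there is one more tool, called after "Emit:" as name(argument=value, ...) on one line, values as JSON. move_arm: Moves the arm, as the interface text tells. Its arguments: {"type":"object","properties":{"targets":{"type":"array"}},"required":["targets"]}

```bash
mkdir -p pics; cat > h.py <<'E'
import numpy as np, cv2
from workcell import r, imaging
def grab(n):
    p,d=imaging.grab_frame(n); np.save(f'{n}_p.npy',p); np.save(f'{n}_d.npy',d); return p,d
def load(n): return np.load(f'{n}_p.npy'),np.load(f'{n}_d.npy')
def world(n,d):
    c=imaging.calibration(n); H,W=d.shape; f=H/2/np.tan(np.radians(c['fovy'])/2)
    v,u=np.mgrid[:H,:W]; P=np.stack([(u-c['cx'])/f*d,-(v-c['cy'])/f*d,-d],-1)
    T=np.array(c['T']); return P@T[:3,:3].T+T[:3,3]
E
python3 - <<'E'
from h import *
print(r.state(), r.tip_extent)
for n in('scene','top'):
    p,d=grab(n); cv2.imwrite(f'pics/{n}0.png',cv2.resize(p[...,::-1],(800,600)))
    c=imaging.calibration(n); print(n,c, (d==0).mean())
E
```

```text
{'time': 0.0, 'joint_pos': array([ 1.55557054e+00,  3.85571051e-01,  6.63208200e-03, -4.72927775e-04,
       -1.19400218e+00, -2.58572289e-01]), 'qd': array([ 1.42486584e-03, -7.39477730e-04,  1.60589773e-03,  3.54652226e-04,
        3.94088365e-05, -4.42745720e-04]), 'joint_efforts': array([-1.61488974e-04, -3.90666139e+01,  1.87409198e+01,  4.21990380e+00,
        1.10025925e-02, -1.90659007e-04]), 'tool_pos': array([168.84108051, 601.1597671 , 229.45715298]), 'ee_rot': array([ 9.90631449e-01, -1.36558169e-01, -8.79951799e-05,  1.09116001e-03]), 'contact_force': array([ 0.42636336,  0.35830618, -0.03885506]), 'torque': array([ 0.02469436, -0.04309607, -0.01163646]), 'grasp_force': 0.0, 'gripper_width': 0.9981160933720411} 8.0
scene {'fovy': 53.58269112568916, 'cx': 258.38238860760504, 'cy': 189.30306430218621, 'T': array([[ 6.08411429e-01, -5.03420776e-01,  6.13516956e-01,
         1.11902398e+03],
       [ 7.93597425e-01,  3.79867179e-01, -4.75293650e-01,
        -4.51782897e+02],
       [ 6.21774290e-03,  7.76059565e-01,  6.30628965e-01,
         7.21666736e+02],
       [ 0.00000000e+00,  0.00000000e+00,  0.00000000e+00,
         1.00000000e+00]])} 0.003936767578125
top {'fovy': 45.40040064266537, 'cx': 261.16436889219847, 'cy': 195.05845878584284, 'T': array([[-2.42529952e-02,  9.98148155e-01, -5.57857707e-02,
         4.83376532e+02],
       [-9.99692361e-01, -2.45047902e-02, -3.83390065e-03,
         6.27482980e+00],
       [-5.19381947e-03,  5.56756252e-02,  9.98435401e-01,
         1.25534652e+03],
       [ 0.00000000e+00,  0.00000000e+00,  0.00000000e+00,
         1.00000000e+00]])} 0.004313151041666667
```

View pics/scene0.png

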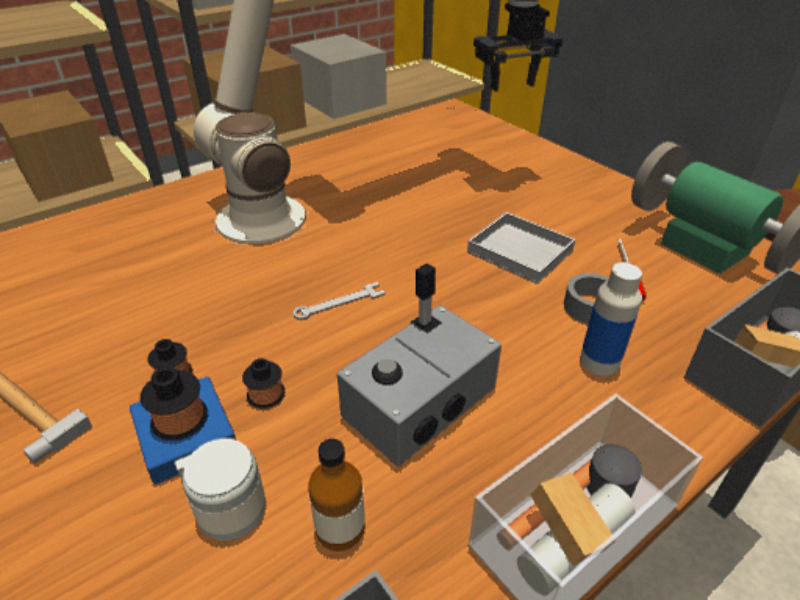

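View pics/top0.png

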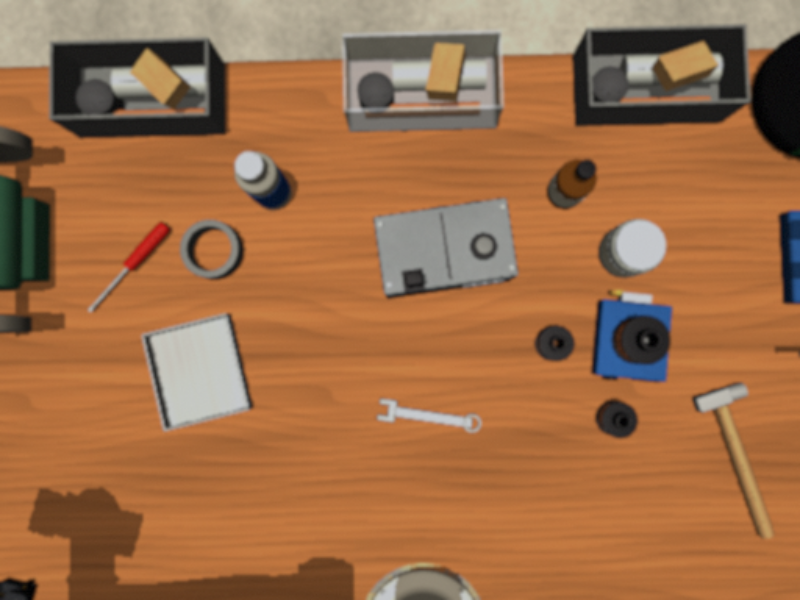

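Scene picture: feeder with bobbin at (172,405), supply box (420,380), lever (425,285), tray (522,246). Top picture: bobbin (642,340), button (483,245), lever (413,280), tray (197,371).
Could be taken for the bobbin (top, 800x600 px): the one on the blue feeder (642,340), a small one at (555,343), and another at (617,418). I choose the one on the feeder and will check its size.

```bash
cat > meas.py <<'E'
from h import *
P={}
for n in('scene','top'):
    p,d=load(n); P[n]=(p,world(n,d),d)
def rep(name,n,box,zlo,zhi,col=None):
    p,X,d=P[n]; u0,v0,u1,v1=[int(b*.64) for b in box]
    m=np.zeros(d.shape,bool); m[v0:v1,u0:u1]=1; m&=(d>0)&(X[...,2]>zlo)&(X[...,2]<zhi)
    if col is not None: m&=col(p.astype(int))
    q=X[m][:,:3]; 
    if len(q)<4: print(name,n,'none',len(q)); return
    k=cv2.minAreaRect(q[:,:2].astype(np.float32)); e=cv2.minEnclosingCircle(q[:,:2].astype(np.float32))
    print(name,n,len(q),'med',np.round(np.median(q,0),1),'zmax',q[:,2].max().round(1),'rect',np.round(k[0],1),np.round(k[1],1),round(k[2],1),'circ',np.round(e[0],1),round(e[1],1))
if __name__=='__main__':
    rep('boxtop','top',(360,180,530,310),92,107); rep('boxtop','scene',(330,300,510,480),92,107)
    rep('button','top',(460,225,505,265),110,125); rep('button','scene',(365,345,410,390),110,125)
    rep('grip','top',(390,255,440,300),145,230); rep('grip','scene',(405,255,445,330),150,230)
    rep('neck','top',(590,295,690,385),120,140); rep('neck','scene',(125,360,215,440),120,140)
    rep('flange','top',(590,295,690,385),92,108); rep('flange','scene',(125,360,215,440),92,108)
    rep('feeder','top',(580,285,690,390),33,47); rep('feeder','scene',(120,360,250,490),33,47)
    rep('tray','top',(130,300,260,440),22,38); rep('trayin','top',(130,300,260,440),-2,10,lambda p:(p.max(2)-p.min(2)<60));rep('tray','scene',(460,205,580,285),22,38)
    rep('small1','top',(530,315,580,370),30,120); rep('small2','top',(590,395,645,445),30,120)
    rep('spray','top',(225,140,300,215),150,220);rep('oil','top',(540,150,605,215),100,200);rep('tin','top',(595,215,675,280),80,120)
    rep('table','top',(250,450,350,540),-20,20);rep('table','scene',(250,250,300,300),-20,20)
E
python3 meas.py; python3 - <<'E'
from h import *
p,d=load('scene'); cv2.imwrite('pics/crop.png',cv2.resize(p[210:320,75:215,::-1],(700,550)))
E
```

```text
boxtop top 4116 med [642.5 -49.9  99.9] zmax 107.0 rect [641.  -52.4] [132.9 219.9] 6.9 circ [640.8 -51.6] 125.2
boxtop scene 3790 med [655.9 -59.  100.6] zmax 106.9 rect [643.2 -50.9] [132.6 220.8] 7.0 circ [644.3 -50.6] 125.1
button top 118 med [ 638.3 -112.9  117.1] zmax 123.2 rect [ 637.6 -112. ] [35.1 38.9] 17.2 circ [ 637.6 -112.4] 20.9
button scene 121 med [ 643.4 -112.9  118. ] zmax 121.0 rect [ 641.4 -110.3] [32.9 30.2] 41.9 circ [ 641.9 -114.1] 18.7
grip top 104 med [580.1   0.6 202.3] zmax 207.9 rect [581.1   1. ] [19.4 25.8] 6.1 circ [581.    1.2] 14.3
grip scene 267 med [590.8  -3.1 185.4] zmax 205.3 rect [584.9   1.7] [21.5 28.7] 1.0 circ [585.    1.8] 15.1
neck top 128 med [ 482.8 -369.1  129. ] zmax 136.7 rect [ 482.  -369.2] [34.5 31.9] 88.3 circ [ 481.8 -369.6] 18.0
neck scene 198 med [ 489.  -368.8  128.7] zmax 132.7 rect [ 485.6 -368.4] [34.  34.3] 64.0 circ [ 484.4 -368.5] 18.7
flange top 609 med [ 481.5 -365.1   99.9] zmax 107.8 rect [ 481.8 -370.1] [78.  78.3] 44.9 circ [ 481.8 -370.1] 40.3
flange scene 590 med [ 498.  -373.1  100.6] zmax 108.0 rect [ 487.6 -36
[... 716 characters left out ...]
rc [ 479.6 -237.6] 30.3
small2 top 413 med [ 349.4 -335.8   46.4] zmax 73.9 rect [ 348.5 -338.5] [60.3 57.9] 44.8 circ [ 348.2 -339. ] 30.7
spray top 540 med [750.8 237.7 189. ] zmax 201.3 rect [753.7 240. ] [53.3 62.1] 43.6 circ [757.  243.3] 32.1
oil top 510 med [ 738.5 -261.   122.3] zmax 173.8 rect [ 743.3 -266.4] [61.4 55.2] 46.3 circ [ 745.6 -268.1] 31.7
tin top 975 med [ 633.9 -363.5   99.3] zmax 107.4 rect [ 634.9 -365.6] [88.4 85. ] 6.2 circ [ 635.1 -367. ] 45.0
table top 3622 med [231.3 207.2   0.3] zmax 10.6 rect [230.9 207.6] [172.3 151.6] 88.9 circ [231.  207.4] 113.8
table scene 1017 med [206.6 -74.4   0.7] zmax 6.8 rect [200.9 -74.1] [101.8 180. ] 60.5 circ [201.4 -74.6] 102.5
```

View pics/crop.png

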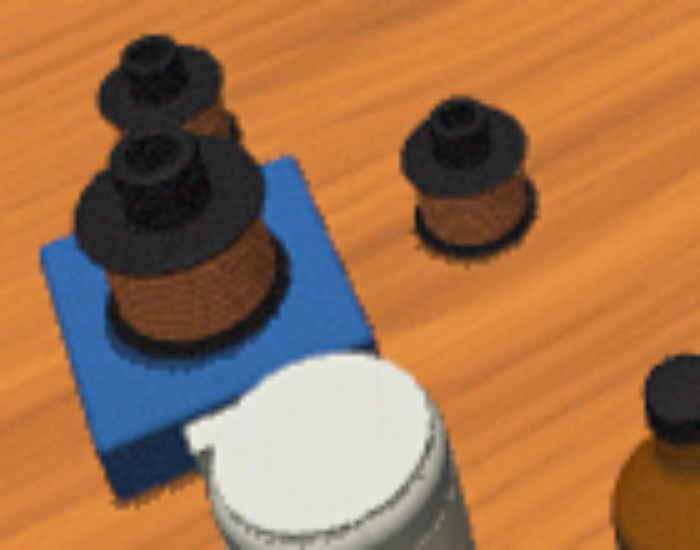

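The crop confirms the choice: the bobbin on the blue feeder (crop 170,240) has 80 mm flanges and a neck top at 130 mm. The two others (160,95 and 463,175) are only 58–60 mm across. I'll align the tool with the box (yaw +7°) first.

Emit:
move_arm(targets=[[1,1,0,0,0,-0.25,0],[1,1,0,0,0,-0.25,0],[1,1,0,0,0,-0.25,0]])

```text
time: 0.4
tool_pos: [238.7, 476.1, 229.8]
ee_rot: [0.998, 0.062, -0.0, 0.001]
contact_force: [-0.4, 0.2, -0.1]
gripper_width: 0.812
grasp_force: 0.0
```

```bash
cat >> h.py <<'E'
from scipy.spatial.transform import Rotation as Ro
def go(*goals):
    s=r.state(); R=Ro.from_quat(s['ee_rot']).as_matrix()
    print('t',round(s['time'],2),'tcp',np.round(s['tool_pos'],1),'x,z axes',np.round(R[:,0],3),np.round(R[:,2],3),'F',np.round(s['contact_force'],1),'w',round(s['gripper_width'],3),'g',round(s['grasp_force'],1))
    for g in goals: print(g,'->',np.round(R.T@(np.array(g)-s['tool_pos'])/100,3))
E
python3 -c "
from h import *
go([639,-112,200])"
```

```text
t 0.4 tcp [238.7 476.1 229.8] x,z axes [ 0.992  0.124 -0.001] [-0.    -0.002 -1.   ] F [-0.4  0.2 -0.1] w 0.812 g 0.0
[639, -112, 200] -> [3.246 6.33  0.307]
```

Emit:
move_arm(targets=[[0.5,1,0,0,0,0,0],[0.5,1,0,0,0,0,0],[0.5,1,0,0,0,0,0]])

```text
time: 0.7
tool_pos: [300.7, 381.0, 230.4]
ee_rot: [0.998, 0.058, -0.0, 0.001]
contact_force: [-0.1, -0.2, 0.9]
gripper_width: 0.537
grasp_force: 0.0
```

Emit:
move_arm(targets=[[0.5,1,0,0,0,0,0],[0.5,1,0,0,0,0,0],[0.5,1,0,0,0,0,0]])

```text
time: 1.0
tool_pos: [362.1, 288.6, 230.3]
ee_rot: [0.998, 0.058, -0.0, 0.001]
contact_force: [0.1, 0.9, 0.5]
gripper_width: 0.263
grasp_force: 0.0
```

Emit:
move_arm(targets=[[0.5,1,0,0,0,0,0],[0.5,1,0,0,0,0,0],[0.5,1,0,0,0,0,0]])

```text
time: 1.3
tool_pos: [423.9, 195.9, 230.3]
ee_rot: [0.998, 0.058, -0.0, 0.0]
contact_force: [-0.3, 0.5, -0.5]
gripper_width: 0.03
grasp_force: 0.0
```

Emit:
move_arm(targets=[[0.5,1,0,0,0,0,0],[0.5,1,0,0,0,0,0],[0.5,1,0,0,0,0,0]])

```text
time: 1.6
tool_pos: [485.9, 102.9, 230.1]
ee_rot: [0.998, 0.058, -0.0, 0.0]
contact_force: [-0.6, -0.6, -0.2]
gripper_width: 0.006
grasp_force: 0.0
```

Emit:
move_arm(targets=[[0.5,1,0,0,0,0,0],[0.5,1,0,0,0,0,0],[0.5,1,0,0,0,0,0]])

```text
time: 1.9
tool_pos: [547.6, 9.7, 229.8]
ee_rot: [0.998, 0.058, -0.0, 0.0]
contact_force: [-0.4, 1.1, 0.7]
gripper_width: 0.005
grasp_force: 0.0
```

Emit:
move_arm(targets=[[0.5,1,0,0,0,0,0],[0.5,1,0,0,0,0,0],[0.5,1,0,0,0,0,0]])

```text
time: 2.2
tool_pos: [609.1, -83.6, 229.4]
ee_rot: [0.998, 0.058, -0.0, 0.0]
contact_force: [-0.8, 0.7, -0.3]
gripper_width: 0.004
grasp_force: 0.0
```

Emit:
move_arm(targets=[[0.25,0.35,0,0,0,0,0],[0.25,0.35,0,0,0,0,0],[0.25,0.35,0.5,0,0,0,0],[0.25,0.35,0.7,0,0,0,0],[0.25,0.35,0.7,0,0,0,0]])

```text
time: 2.7
tool_pos: [633.5, -111.7, 156.3]
ee_rot: [0.998, 0.06, -0.004, -0.001]
contact_force: [-0.2, 0.1, 0.9]
gripper_width: 0.006
grasp_force: 0.0
```

```bash
python3 -c "
from h import *
go([639,-112,126])"
```

```text
t 2.7 tcp [ 633.5 -111.7  156.3] x,z axes [ 0.993  0.119 -0.009] [-0.009  0.001 -1.   ] F [-0.2  0.1  0.9] w 0.006 g 0.0
[639, -112, 126] -> [0.057 0.01  0.303]
```

Emit:
move_arm(targets=[[0.02,0.02,0.25,0,0,0,0],[0.02,0.02,0.3,0,0,0,0],[0.02,0.02,0.32,0,0,0,0],[0.02,0.02,0.34,0,0,0,0],[0.02,0.02,0.34,0,0,0,0]])

```text
time: 3.2
tool_pos: [639.0, -115.0, 127.8]
ee_rot: [0.998, 0.06, 0.001, 0.0]
contact_force: [-0.1, -0.7, -0.2]
gripper_width: 0.008
grasp_force: 0.0
```

```bash
python3 -c "
from h import *
go([639,-112,126])"
```

```text
t 3.2 tcp [ 639.  -115.   127.8] x,z axes [0.993 0.119 0.002] [ 0.002 -0.    -1.   ] F [-0.1 -0.7 -0.2] w 0.008 g 0.0
[639, -112, 126] -> [ 0.004 -0.03   0.018]
```

Emit:
move_arm(targets=[[0,0,0.03,0,0,0,0],[0,0,0.05,0,0,0,0],[0,0,0.07,0,0,0,0],[0,0,0.07,0,0,0,0]])

```text
time: 3.6
tool_pos: [639.3, -115.3, 121.7]
ee_rot: [0.998, 0.06, 0.001, 0.0]
contact_force: [-1.2, 1.5, 9.1]
gripper_width: 0.008
grasp_force: 4.2
```

Emit:
move_arm(targets=[[0,0,0.01,0,0,0,0],[0,0,0.02,0,0,0,0],[0,0,0.02,0,0,0,0]])

```text
time: 3.9
tool_pos: [639.4, -115.3, 120.5]
ee_rot: [0.998, 0.06, 0.002, 0.0]
contact_force: [-2.3, 2.3, 9.9]
gripper_width: 0.002
grasp_force: 5.2
```

```bash
cat > lev.py <<'E'
from h import *
# lever angle from scene-depth points near the lever, in the box frame
def lever(hinge=(585.1,2.0),yaw=np.radians(7)):
    for n in('scene','top'):
        p,d=grab(n); X=world(n,d); c,s=np.cos(yaw),np.sin(yaw)
        bx=(X[...,0]-hinge[0])*c+(X[...,1]-hinge[1])*s; by=-(X[...,0]-hinge[0])*s+(X[...,1]-hinge[1])*c; z=X[...,2]-85
        rr=np.hypot(bx,z)
        m=(d>0)&(abs(by)<13)&(rr>68)&(rr<122)&(z>-12)&(bx<25)&((bx<-20)|(z>30))&(p.max(2)<70)
        q=np.stack([bx[m],z[m]],1); 
        if m.sum()>5:
            a=np.arctan2(-q[:,0],q[:,1]); print(n,m.sum(),'angle med',np.median(a).round(3),'min/max',a.min().round(2),a.max().round(2),'mean bx,z',q.mean(0).round(1),'by',by[m].mean().round(1))
        else: print(n,'none',m.sum())
if __name__=='__main__': lever(); go([639,-112,126])
E
python3 lev.py
```

```text
scene 23 angle med -0.057 min/max -0.08 0.08 mean bx,z [  4.3 115.5] by 6.4
top 34 angle med 0.044 min/max -0.04 0.14 mean bx,z [ -4.8 116.3] by -8.5
t 4.0 tcp [ 639.4 -115.3  120.5] x,z axes [0.993 0.119 0.003] [ 0.003 -0.001 -1.   ] F [-1.5  2.1 10.8] w 0.006 g 5.2
[639, -112, 126] -> [ 0.    -0.033 -0.055]
```

Emit:
move_arm(targets=[[0,0,0.01,0,0,0,0],[0,0,0.02,0,0,0,0],[0,0,0.02,0,0,0,0]])

```text
time: 4.3
tool_pos: [639.3, -115.3, 117.6]
ee_rot: [0.998, 0.06, 0.001, 0.0]
contact_force: [-1.1, 1.1, 6.5]
gripper_width: 0.005
grasp_force: 3.5
```

```bash
python3 lev.py
```

```text
scene none 0
top 51 angle med 0.612 min/max 0.55 0.75 mean bx,z [-60.   81.5] by -8.8
t 4.4 tcp [ 639.3 -115.3  117.6] x,z axes [0.993 0.119 0.003] [ 0.003 -0.    -1.   ] F [-1.1  1.9  7.1] w 0.005 g 3.5
[639, -112, 126] -> [ 0.001 -0.033 -0.084]
```

Tripped: the lever is falling. Retreat and go over the bobbin.

Emit:
move_arm(targets=[[0,0,-0.5,0,0,0,0],[0,0,-0.9,0,0,0,0],[0,0,-0.9,0,0,0,1]])

```text
time: 4.7
tool_pos: [641.9, -115.9, 213.0]
ee_rot: [0.998, 0.06, 0.007, 0.001]
contact_force: [1.3, -0.3, 0.8]
gripper_width: 0.038
grasp_force: 0.0
```

Emit:
move_arm(targets=[[-0.8,1,0,0,0,0,1],[-0.8,1,0,0,0,0,1],[-0.8,1,0,0,0,0,1]])

```text
time: 5.0
tool_pos: [568.6, -226.0, 205.0]
ee_rot: [0.998, 0.059, -0.001, -0.0]
contact_force: [0.2, 0.4, 0.7]
gripper_width: 0.29
grasp_force: 0.0
```

Emit:
move_arm(targets=[[-1,1,0,0,0,0,1],[-1,1,0,0,0,0,1],[-1,1,0,0,0,0,1]])

```text
time: 5.3
tool_pos: [481.3, -336.7, 205.0]
ee_rot: [0.998, 0.059, -0.001, -0.0]
contact_force: [0.5, -0.4, -0.1]
gripper_width: 0.557
grasp_force: 0.0
```

Emit:
move_arm(targets=[[-0.05,0.3,0,0,0,0,1],[-0.05,0.3,0,0,0,0,1],[-0.05,0.3,0,0,0,0,1],[-0.05,0.3,0,0,0,0,1]])

```text
time: 5.7
tool_pos: [482.0, -365.0, 205.1]
ee_rot: [0.998, 0.06, -0.0, -0.0]
contact_force: [-1.0, 0.9, 1.2]
gripper_width: 0.922
grasp_force: 0.0
```

```bash
python3 lev.py; python3 -c "
from h import *
go([483,-369.3,111])"
```

```text
scene 206 angle med 0.966 min/max 0.87 1.15 mean bx,z [-76.6  51.4] by -3.6
top 175 angle med 0.968 min/max 0.89 1.07 mean bx,z [-80.5  54.6] by -0.6
t 5.8 tcp [ 482.4 -364.6  205.4] x,z axes [ 0.993  0.12  -0.   ] [-0.  0. -1.] F [ 0.2 -0.9 -0.2] w 0.97 g 0.0
[639, -112, 126] -> [ 1.858 -2.32   0.794]
t 5.8 tcp [ 482.4 -364.6  205.4] x,z axes [ 0.993  0.12  -0.   ] [-0.  0. -1.] F [ 0.2 -0.9 -0.2] w 0.97 g 0.0
[483, -369.3, 111] -> [0.001 0.047 0.944]
```

Emit:
move_arm(targets=[[0,0.05,0.4,0,0,0,1],[0,0.05,0.8,0,0,0,1],[0,0.05,0.93,0,0,0,1],[0,0.05,0.93,0,0,0,1],[0,0.05,0.93,0,0,0,1]])

```text
time: 6.3
tool_pos: [484.0, -370.9, 114.2]
ee_rot: [0.998, 0.06, 0.001, 0.001]
contact_force: [1.1, 0.0, 1.1]
gripper_width: 0.998
grasp_force: 0.0
```

Emit:
move_arm(targets=[[0,0,0,0,0,0,0],[0,0,0,0,0,0,0],[0,0,0,0,0,0,0],[0,0,0,0,0,0,0],[0,0,0,0,0,0,0]])

```text
time: 6.8
tool_pos: [482.7, -370.7, 112.9]
ee_rot: [0.998, 0.059, 0.0, 0.0]
contact_force: [-0.4, 0.4, 0.7]
gripper_width: 0.632
grasp_force: 0.0
```

Emit:
move_arm(targets=[[0,0,0,0,0,0,0],[0,0,0,0,0,0,0],[0,0,0,0,0,0,0],[0,0,0,0,0,0,0]])

```text
time: 7.2
tool_pos: [482.5, -370.1, 112.5]
ee_rot: [0.998, 0.059, -0.0, -0.0]
contact_force: [0.1, 3.7, 1.0]
gripper_width: 0.405
grasp_force: 30.0
```

```bash
python3 -c "
from h import *
go([483,-369.3,111])"
```

```text
t 7.2 tcp [ 482.5 -370.1  112.5] x,z axes [ 0.993  0.119 -0.   ] [-0.001  0.001 -1.   ] F [0.1 3.7 1. ] w 0.405 g 30.0
[483, -369.3, 111] -> [ 0.006 -0.007  0.015]
```

Emit:
move_arm(targets=[[0,0,-0.1,0,0,0,0],[0,0,-0.25,0,0,0,0],[0,0,-0.4,0,0,0,0],[0,0,-0.55,0,0,0,0],[0,0,-0.7,0,0,0,0]])

```text
time: 7.7
tool_pos: [482.0, -370.5, 182.4]
ee_rot: [0.998, 0.059, -0.001, -0.0]
contact_force: [-0.4, -0.0, -5.5]
gripper_width: 0.409
grasp_force: 30.0
```

Emit:
move_arm(targets=[[0,0,-0.15,0,0,0,0],[0,0,-0.3,0,0,0,0],[0,0,-0.3,0,0,0,0]])

```text
time: 8.0
tool_pos: [483.4, -371.4, 214.5]
ee_rot: [0.998, 0.059, 0.002, 0.001]
contact_force: [1.0, -0.4, -4.0]
gripper_width: 0.405
grasp_force: 30.0
```

```bash
python3 - <<'E'
from h import *
go([400,-200,212],[400,200,212],[446,377,212])
p,d=grab('scene'); cv2.imwrite('pics/lift.png',cv2.resize(p[120:330,0:340,::-1],(800,494)))
E
```

```text
t 8.0 tcp [ 483.4 -371.4  214.5] x,z axes [0.993 0.119 0.003] [ 0.004 -0.002 -1.   ] F [ 1.  -0.4 -4. ] w 0.405 g 30.0
[400, -200, 212] -> [-0.625 -1.801  0.018]
[400, 200, 212] -> [-0.151 -5.773  0.009]
[446, 377, 212] -> [ 5.160e-01 -7.476e+00  7.000e-03]
```

View pics/lift.png

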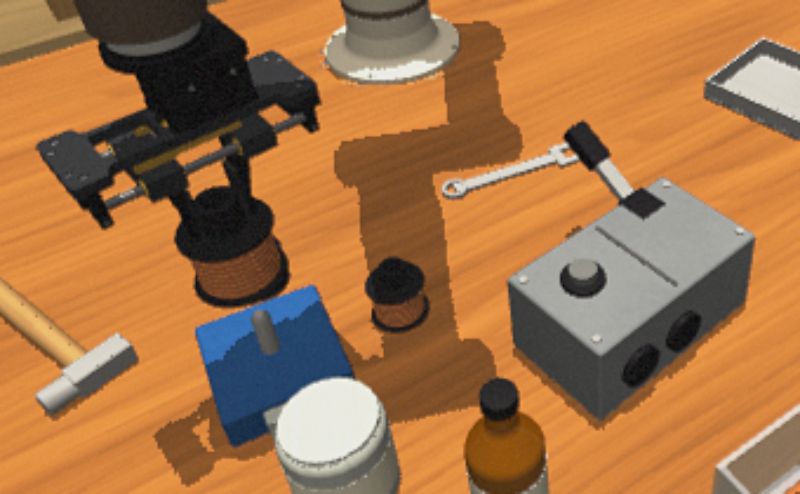

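The bobbin (235,250) hangs upright clear of the spindle, and the lever (588,145) is tripped. I'll carry it around the lever at x≈400.

Emit:
move_arm(targets=[[-0.1,-0.25,0,0,0,0,0],[-0.2,-0.5,0,0,0,0,0],[-0.3,-0.75,0,0,0,0,0],[-0.35,-1,0,0,0,0,0]])

```text
time: 8.45
tool_pos: [434.0, -274.3, 210.9]
ee_rot: [0.998, 0.059, -0.002, -0.001]
contact_force: [0.8, 0.6, -4.4]
gripper_width: 0.404
grasp_force: 30.0
```

Emit:
move_arm(targets=[[-0.1,-0.25,0,0,0,0,0],[-0.2,-0.5,0,0,0,0,0],[-0.25,-0.75,0,0,0,0,0],[-0.3,-1,0,0,0,0,0]])

```text
time: 8.85
tool_pos: [392.8, -178.8, 211.3]
ee_rot: [0.998, 0.059, -0.001, -0.0]
contact_force: [-0.1, -0.1, -3.9]
gripper_width: 0.406
grasp_force: 30.0
```

Emit:
move_arm(targets=[[0.03,-0.25,0,0,0,0,0],[0.06,-0.5,0,0,0,0,0],[0.09,-0.75,0,0,0,0,0],[0.12,-1,0,0,0,0,0]])

```text
time: 9.25
tool_pos: [393.3, -78.2, 211.5]
ee_rot: [0.998, 0.059, -0.001, -0.0]
contact_force: [0.6, 0.8, -4.8]
gripper_width: 0.403
grasp_force: 30.0
```

Emit:
move_arm(targets=[[0.03,-0.25,0,0,0,0,0],[0.06,-0.5,0,0,0,0,0],[0.09,-0.75,0,0,0,0,0],[0.12,-1,0,0,0,0,0]])

```text
time: 9.65
tool_pos: [393.4, 22.4, 211.5]
ee_rot: [0.998, 0.059, -0.001, 0.0]
contact_force: [1.1, -0.0, -4.9]
gripper_width: 0.406
grasp_force: 30.0
```

Emit:
move_arm(targets=[[0.03,-0.25,0,0,0,0,0],[0.06,-0.5,0,0,0,0,0],[0.09,-0.75,0,0,0,0,0],[0.12,-1,0,0,0,0,0]])

```text
time: 10.05
tool_pos: [393.5, 122.9, 211.5]
ee_rot: [0.998, 0.059, -0.001, 0.0]
contact_force: [0.4, 0.5, -5.0]
gripper_width: 0.405
grasp_force: 30.0
```

Emit:
move_arm(targets=[[0.05,-0.25,0,0,0,0,0],[0.15,-0.5,0,0,0,0,0],[0.25,-0.75,0,0,0,0,0],[0.3,-1,0,0,0,0,0]])

```text
time: 10.45
tool_pos: [412.2, 225.9, 211.3]
ee_rot: [0.998, 0.059, -0.001, 0.001]
contact_force: [-0.7, -0.2, -4.1]
gripper_width: 0.401
grasp_force: 30.0
```

Emit:
move_arm(targets=[[0.1,-0.25,0,0,0,0,0],[0.2,-0.5,0,0,0,0,0],[0.3,-0.75,0,0,0,0,0],[0.35,-1,0,0,0,0,0],[0.35,-1,0,0,0,0,0]])

```text
time: 10.95
tool_pos: [435.5, 331.1, 210.7]
ee_rot: [0.998, 0.06, -0.0, 0.0]
contact_force: [-0.5, -0.3, -4.3]
gripper_width: 0.407
grasp_force: 30.0
```

```bash
python3 -c "
from h import *
go([446,377,112.5-36])"
```

```text
t 10.95 tcp [435.5 331.1 210.7] x,z axes [ 0.993  0.12  -0.001] [-0.001 -0.001 -1.   ] F [-0.5 -0.3 -4.3] w 0.407 g 30.0
[446, 377, 76.5] -> [ 0.161 -0.444  1.342]
```

Emit:
move_arm(targets=[[0.1,-0.25,0.2,0,0,0,0],[0.15,-0.45,0.4,0,0,0,0],[0.15,-0.45,0.6,0,0,0,0],[0.15,-0.45,0.8,0,0,0,0],[0.15,-0.45,0.9,0,0,0,0]])

```text
time: 11.45
tool_pos: [443.4, 373.2, 119.2]
ee_rot: [0.998, 0.059, -0.002, 0.002]
contact_force: [-1.1, -0.9, -4.7]
gripper_width: 0.407
grasp_force: 30.0
```

Emit:
move_arm(targets=[[0,0,0.2,0,0,0,0],[0,0,0.3,0,0,0,0],[0,0,0.36,0,0,0,0],[0,0,0.36,0,0,0,0]])

```text
time: 11.85
tool_pos: [444.7, 374.7, 86.0]
ee_rot: [0.998, 0.059, -0.0, 0.001]
contact_force: [-0.3, -0.6, -5.4]
gripper_width: 0.404
grasp_force: 30.0
```

```bash
python3 -c "
from h import *
go([446,377,112.5-36])"
```

```text
t 11.85 tcp [444.7 374.7  86. ] x,z axes [ 0.993  0.118 -0.001] [-0.001 -0.001 -1.   ] F [-0.3 -0.6 -5.4] w 0.404 g 30.0
[446, 377, 76.5] -> [ 0.016 -0.022  0.095]
```

Emit:
move_arm(targets=[[0,0,0.05,0,0,0,0],[0,0,0.07,0,0,0,0],[0,0,0.09,0,0,0,0],[0,0,0.09,0,0,0,0]])

```text
time: 12.25
tool_pos: [444.8, 375.1, 77.5]
ee_rot: [0.998, 0.059, -0.0, 0.0]
contact_force: [0.3, 0.3, -5.1]
gripper_width: 0.405
grasp_force: 30.0
```

Emit:
move_arm(targets=[[0,0,0.01,0,0,0,0],[0,0,0.02,0,0,0,0],[0,0,0.02,0,0,0,0]])

```text
time: 12.55
tool_pos: [445.2, 375.5, 76.3]
ee_rot: [0.998, 0.06, 0.0, -0.0]
contact_force: [-0.1, -0.5, -0.2]
gripper_width: 0.404
grasp_force: 30.0
```

Floor contact: the weight has come off the wrist. Release and rise.

Emit:
move_arm(targets=[[0,0,0,0,0,0,0.8],[0,0,0,0,0,0,0.8],[0,0,0,0,0,0,0.8],[0,0,0,0,0,0,0.8],[0,0,0,0,0,0,0.8]])

```text
time: 13.05
tool_pos: [445.0, 375.3, 75.7]
ee_rot: [0.998, 0.059, 0.0, -0.0]
contact_force: [0.2, -0.4, -0.3]
gripper_width: 0.755
grasp_force: 0.0
```

Emit:
move_arm(targets=[[0,0,-0.1,0,0,0,0.8],[0,0,-0.4,0,0,0,0.8],[0,0,-0.8,0,0,0,0.8],[0,0,-1,0,0,0,0.8]])

```text
time: 13.45
tool_pos: [446.2, 376.4, 180.0]
ee_rot: [0.998, 0.06, 0.002, -0.002]
contact_force: [1.0, 1.4, 0.3]
gripper_width: 0.799
grasp_force: 0.0
```

Emit:
move_arm(targets=[[0,0.4,-0.4,0,0,0,0.6],[0,0.8,-0.6,0,0,0,0.6],[0,1,-0.6,0,0,0,0.6]])

```text
time: 13.75
tool_pos: [458.3, 274.8, 240.6]
ee_rot: [0.998, 0.059, 0.004, -0.003]
contact_force: [-0.0, 0.3, 0.8]
gripper_width: 0.637
grasp_force: 0.0
```

```bash
python3 lev.py; python3 - <<'E'
from meas import *
rep('flange','top',(130,300,260,440),57,72); rep('neck','top',(130,300,260,440),88,100)
p,d=load('scene'); cv2.imwrite('pics/tray.png',cv2.resize(p[100:300,190:400,::-1],(630,600)))
# grip target at 1.05 from hinge in world
c,s=np.cos(np.radians(7)),np.sin(np.radians(7))
for a in (1.05,1.52,0):
    bx=-95*np.sin(a); print(a,[585.1+bx*c,2+bx*s,85+95*np.cos(a)-11])
    go([585.1+bx*c,2+bx*s,85+95*np.cos(a)-11])
E
```

```text
scene 207 angle med 0.961 min/max 0.87 1.14 mean bx,z [-76.5  51.3] by -3.5
top 168 angle med 0.969 min/max 0.9 1.06 mean bx,z [-80.3  54.7] by -0.4
t 13.85 tcp [456.8 273.8 236.9] x,z axes [0.993 0.116 0.001] [ 0.001  0.002 -1.   ] F [-0.5 -0.   0. ] w 0.616 g 0.0
[639, -112, 126] -> [1.363 4.044 1.104]
flange top none 0
neck top none 0
1.05 [np.float64(503.30902948127385), np.float64(-8.042668400964207), np.float64(121.26924954971406)]
t 13.85 tcp [456.8 273.8 236.9] x,z axes [0.993 0.116 0.001] [ 0.001  0.002 -1.   ] F [-0.5 -0.   0. ] w 0.616 g 0.0
[np.float64(503.30902948127385), np.float64(-8.042668400964207), np.float64(121.26924954971406)] -> [0.135 2.855 1.152]
1.52 [np.float64(490.92973854922906), np.float64(-9.562654202344637), np.float64(78.82357606869002)]
t 13.85 tcp [456.8 273.8 236.9] x,z axes [0.993 0.116 0.001] [ 0.001  0.002 -1.   ] F [-0.5 -0.   0. ] w 0.616 g 0.0
[np.float64(490.92973854922906), np.float64(-9.562654202344637), np.float64(78.82357606869002)] -> [0.01  2.856 1.576]
0 [np.float64(585.1), np.float64(2.0), np.float64(169.0)]
t 13.85 tcp [456.8 273.8 236.9] x,z axes [0.993 0.116 0.001] [ 0.001  0.002 -1.   ] F [-0.5 -0.   0. ] w 0.616 g 0.0
[np.float64(585.1), np.float64(2.0), np.float64(169.0)] -> [0.959 2.849 0.676]
```

View pics/tray.png

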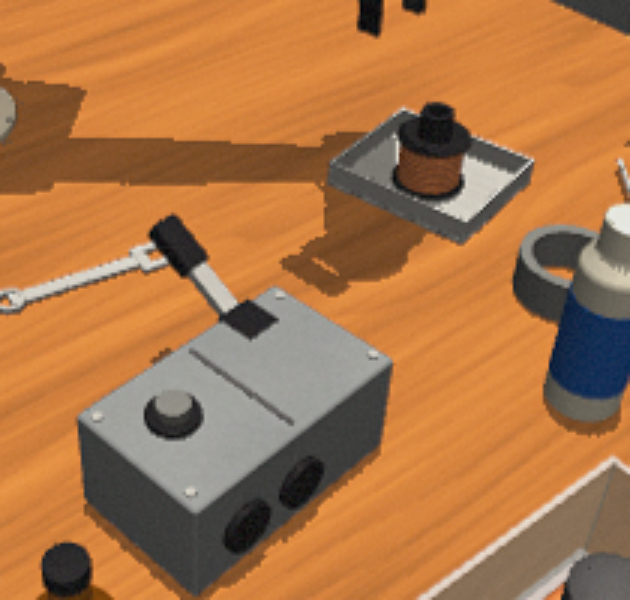

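The bobbin stands upright in the tray (432,150), and the lever is in its tripped position (180,245). Now straddle the lever grip.

Emit:
move_arm(targets=[[0.05,0.5,0,0,0,0,0.65],[0.05,1,0,0,0,0,0.65],[0.05,1,0,0,0,0,0.65]])

```text
time: 14.15
tool_pos: [472.9, 173.6, 234.5]
ee_rot: [0.998, 0.057, -0.001, 0.001]
contact_force: [-0.7, 0.9, -0.6]
gripper_width: 0.648
grasp_force: 0.0
```

Emit:
move_arm(targets=[[0.05,0.5,0,0,0,0,0.65],[0.05,1,0,0,0,0,0.65],[0.05,1,0,0,0,0,0.65]])

```text
time: 14.45
tool_pos: [490.2, 75.3, 234.5]
ee_rot: [0.998, 0.057, -0.001, 0.001]
contact_force: [-0.7, -0.2, -0.2]
gripper_width: 0.648
grasp_force: 0.0
```

Emit:
move_arm(targets=[[0.03,0.5,0,0,0,0,0.65],[0.03,0.85,0,0,0,0,0.65],[0.03,0.85,0,0,0,0,0.65],[0.03,0.85,0,0,0,0,0.65]])

```text
time: 14.85
tool_pos: [503.7, -5.1, 234.8]
ee_rot: [0.998, 0.059, -0.001, -0.0]
contact_force: [0.4, 0.9, -0.3]
gripper_width: 0.65
grasp_force: 0.0
```

```bash
python3 -c "
from h import *
go([503.3,-8,121])
from meas import *
P['top']=(*(lambda pd:(pd[0],world('top',pd[1]),pd[1]))(grab('top')),)
rep('flange','top',(130,300,260,440),57,72); rep('neck','top',(130,300,260,440),88,100)
"
```

```text
t 14.85 tcp [503.7  -5.1 234.8] x,z axes [ 0.993  0.118 -0.001] [-0.001 -0.    -1.   ] F [ 0.4  0.9 -0.3] w 0.65 g 0.0
[503.3, -8, 121] -> [-0.006  0.029  1.138]
flange top 422 med [448.2 380.7  64.1] zmax 71.7 rect [446.5 382.4] [62.5 78.2] 81.9 circ [445.7 374.8] 39.9
neck top 107 med [445.7 374.7  93.5] zmax 99.0 rect [444.7 374.2] [33.7 32.9] 88.9 circ [445.5 374.1] 18.1
```

Emit:
move_arm(targets=[[0,0.03,0.4,0,0,0,0.65],[0,0.03,0.7,0,0,0,0.65],[0,0.03,1,0,0,0,0.65],[0,0.03,1,0,0,0,0.65]])

```text
time: 15.3
tool_pos: [500.9, -7.6, 131.7]
ee_rot: [0.998, 0.06, -0.005, 0.001]
contact_force: [-0.5, -0.2, 0.1]
gripper_width: 0.65
grasp_force: 0.0
```

Emit:
move_arm(targets=[[0,0,0.1,0,0,0,0.65],[0,0,0.13,0,0,0,0.65],[0,0,0.13,0,0,0,0],[0,0,0.13,0,0,0,0],[0,0,0.13,0,0,0,0]])

```text
time: 15.8
tool_pos: [504.3, -8.4, 123.4]
ee_rot: [0.998, 0.059, 0.001, -0.0]
contact_force: [-0.2, -0.4, 0.2]
gripper_width: 0.461
grasp_force: 0.0
```

Emit:
move_arm(targets=[[0,0,0,0,0,0,0],[0,0,0,0,0,0,0],[0,0,0,0,0,0,0]])

```text
time: 16.1
tool_pos: [503.8, -7.5, 122.8]
ee_rot: [0.998, 0.059, 0.0, -0.001]
contact_force: [-2.8, 6.1, 1.6]
gripper_width: 0.293
grasp_force: 30.0
```

```bash
python3 -c "
from h import *
go([503.3,-8,121],[491,-9.5,79])"
```

```text
t 16.1 tcp [503.8  -7.5 122.8] x,z axes [0.993 0.118 0.001] [ 0.     0.002 -1.   ] F [-2.8  6.1  1.6] w 0.293 g 30.0
[503.3, -8, 121] -> [-0.005  0.005  0.018]
[491, -9.5, 79] -> [-0.129  0.006  0.438]
```

Emit:
move_arm(targets=[[-0.06,0,0.13,0,0,0,0],[-0.1,0,0.26,0,0,0,0],[-0.12,0,0.36,0,0,0,0],[-0.125,0,0.42,0,0,0,0],[-0.125,0,0.42,0,0,0,0]])

```text
time: 16.6
tool_pos: [493.1, -8.7, 81.4]
ee_rot: [0.998, 0.06, 0.002, -0.001]
contact_force: [-1.3, 5.0, 4.5]
gripper_width: 0.293
grasp_force: 30.0
```

Emit:
move_arm(targets=[[0,0,0.02,0,0,0,0],[0,0,0.04,0,0,0,0],[0,0,0.04,0,0,0,0]])

```text
time: 16.9
tool_pos: [493.2, -8.8, 79.9]
ee_rot: [0.998, 0.06, 0.002, -0.001]
contact_force: [-7.8, 6.0, 19.3]
gripper_width: 0.297
grasp_force: 30.0
```

```bash
python3 lev.py
```

```text
scene 130 angle med 1.377 min/max 0.58 1.59 mean bx,z [-75.6  35.7] by -0.7
top none 0
t 17.0 tcp [493.2  -8.8  79.9] x,z axes [0.993 0.12  0.005] [ 0.005  0.002 -1.   ] F [-6.1  5.9 19.5] w 0.3 g 30.0
[639, -112, 126] -> [ 1.326  1.2   -0.455]
```

Lower stop reached (about 19 N up-reaction, z as predicted). Now lift along the arc.

Emit:
move_arm(targets=[[0.02,0,-0.2,0,0,0,0],[0.08,0,-0.365,0,0,0,0],[0.16,0,-0.51,0,0,0,0],[0.275,0,-0.65,0,0,0,0],[0.405,0,-0.755,0,0,0,0]])

```text
time: 17.5
tool_pos: [527.6, -4.6, 150.8]
ee_rot: [0.998, 0.059, -0.005, -0.001]
contact_force: [-6.4, 6.4, -3.8]
gripper_width: 0.297
grasp_force: 30.0
```

```bash
python3 -c "
from h import *
c,s=np.cos(np.radians(7)),np.sin(np.radians(7))
for a in (.6,.4,.2,0,-.05):
    bx=-93.5*np.sin(a); go([585.1+bx*c,2+bx*s,85+93.5*np.cos(a)-11])"
```

```text
t 17.5 tcp [527.6  -4.6 150.8] x,z axes [ 0.993  0.117 -0.01 ] [-0.01   0.001 -1.   ] F [-6.4  6.4 -3.8] w 0.297 g 30.0
[np.float64(532.6994477389917), np.float64(-4.433978800437617), np.float64(151.16887999405492)] -> [ 0.051  0.005 -0.004]
t 17.5 tcp [527.6  -4.6 150.8] x,z axes [ 0.993  0.117 -0.01 ] [-0.01   0.001 -1.   ] F [-6.4  6.4 -3.8] w 0.297 g 30.0
[np.float64(548.9607841970411), np.float64(-2.437337743741625), np.float64(160.11920293926977)] -> [ 0.214  0.004 -0.095]
t 17.5 tcp [527.6  -4.6 150.8] x,z axes [ 0.993  0.117 -0.01 ] [-0.01   0.001 -1.   ] F [-6.4  6.4 -3.8] w 0.297 g 30.0
[np.float64(566.6628771452642), np.float64(-0.2637940340316436), np.float64(165.6362250281561)] -> [ 0.392  0.003 -0.152]
t 17.5 tcp [527.6  -4.6 150.8] x,z axes [ 0.993  0.117 -0.01 ] [-0.01   0.001 -1.   ] F [-6.4  6.4 -3.8] w 0.297 g 30.0
[np.float64(585.1), np.float64(2.0), np.float64(167.5)] -> [ 0.577  0.002 -0.173]
t 17.5 tcp [527.6  -4.6 150.8] x,z axes [ 0.993  0.117 -0.01 ] [-0.01   0.001 -1.   ] F [-6.4  6.4 -3.8] w 0.297 g 30.0
[np.float64(589.7382201033922), np.float64(2.5695018187660392), np.float64(167.38314934692934)] -> [ 0.624  0.002 -0.172]
```

Emit:
move_arm(targets=[[0.16,0,-0.09,0,0,0,0],[0.34,0,-0.145,0,0,0,0],[0.52,0,-0.16,0,0,0,0],[0.58,0,-0.16,0,0,0,0],[0.58,0,-0.16,0,0,0,0]])

```text
time: 18.0
tool_pos: [583.7, 2.2, 167.7]
ee_rot: [0.998, 0.059, -0.006, -0.0]
contact_force: [-8.9, 5.6, 5.7]
gripper_width: 0.294
grasp_force: 30.0
```

Emit:
move_arm(targets=[[0.02,0,0,0,0,0,0],[0.04,0,0,0,0,0,0],[0.04,0,0,0,0,0,0]])

```text
time: 18.3
tool_pos: [588.8, 2.8, 167.8]
ee_rot: [0.998, 0.059, -0.005, -0.0]
contact_force: [-9.6, 6.5, 7.8]
gripper_width: 0.296
grasp_force: 30.0
```

```bash
python3 lev.py
```

```text
scene 48 angle med -0.025 min/max -0.14 0.01 mean bx,z [ 3.5 90.5] by 5.2
top none 0
t 18.4 tcp [588.8   2.8 167.8] x,z axes [ 0.993  0.118 -0.01 ] [-0.01  0.   -1.  ] F [-10.3   4.5   7.5] w 0.298 g 30.0
[639, -112, 126] -> [0.367 1.2   0.413]
```

Emit:
move_arm(targets=[[0.03,0,0,0,0,0,0],[0.05,0,0,0,0,0,0],[0.05,0,0,0,0,0,0]])

```text
time: 18.7
tool_pos: [593.9, 3.4, 167.7]
ee_rot: [0.998, 0.059, -0.005, -0.0]
contact_force: [-9.2, 5.0, 6.3]
gripper_width: 0.295
grasp_force: 30.0
```

Emit:
move_arm(targets=[[0.03,0,0,0,0,0,0],[0.03,0,0,0,0,0,0],[0.03,0,0,0,0,0,0]])

```text
time: 19.0
tool_pos: [596.8, 3.8, 167.5]
ee_rot: [0.998, 0.059, -0.005, -0.001]
contact_force: [-9.5, 5.2, 6.4]
gripper_width: 0.294
grasp_force: 30.0
```

```bash
python3 - <<'E'
from h import *
p,d=grab('scene'); X=world('scene',d); cv2.imwrite('pics/up.png',cv2.resize(p[130:260,215:345,::-1],(600,600)))
c,s=np.cos(np.radians(7)),np.sin(np.radians(7)); bx=(X[...,0]-585.1)*c+(X[...,1]-2)*s; by=-(X[...,0]-585.1)*s+(X[...,1]-2)*c
for z in range(105,205,8):
    m=(abs(X[...,2]-z)<4)&(abs(by)<14)&(abs(bx)<40); 
    if m.sum(): print(z,m.sum(),np.percentile(bx[m],[5,50,95]).round(1),by[m].mean().round(1))
E
```

```text
105 99 [-10.2  10.8  36.1] -2.5
113 20 [-2.9  5.   6.5] -3.9
121 20 [-3.8  4.1  6.2] -3.4
129 23 [-3.   4.7  6.5] -2.3
137 16 [-4.5  2.9  5.6] -4.0
145 11 [-4.7  2.2  7.3] -5.2
153 1 [7.9 7.9 7.9] 9.6
161 9 [-1.9  8.1 17.8] 7.1
169 16 [-8.   9.1 21.1] 5.1
177 16 [ 6.2  8.6 21.4] 6.8
185 15 [ 7.8 13.6 21.9] 8.3
193 5 [12.5 18.5 21.5] 8.0
201 2 [20.5 22.  23.4] 13.8
```

View pics/up.png

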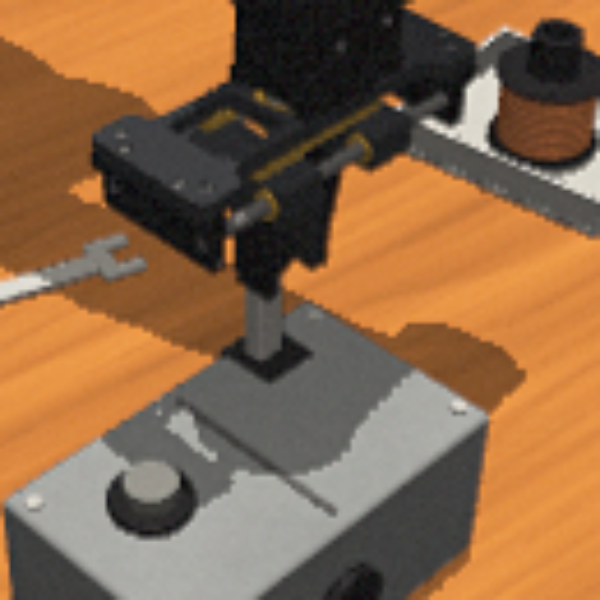

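The lever stands upright in the pads (picture 265,320), and the pads slid past at the stop. Open and check that it stays up.

Emit:
move_arm(targets=[[0,0,0,0,0,0,0.7],[0,0,0,0,0,0,0.7],[0,0,0,0,0,0,0.7],[0,0,0,0,0,0,0.7]])

```text
time: 19.45
tool_pos: [601.4, 2.9, 168.0]
ee_rot: [0.998, 0.059, 0.0, 0.0]
contact_force: [0.5, 0.6, 0.3]
gripper_width: 0.574
grasp_force: 0.0
```

Emit:
move_arm(targets=[[0,0,-0.4,0,0,0,0.7],[0,0,-0.8,0,0,0,0.7],[0,0,-1,0,0,0,0.7]])

```text
time: 19.75
tool_pos: [602.8, 2.8, 272.2]
ee_rot: [0.998, 0.059, 0.003, 0.0]
contact_force: [0.3, 0.9, -0.7]
gripper_width: 0.695
grasp_force: 0.0
```

Emit:
move_arm(targets=[[-0.5,-0.5,0,0,0,0,0.7],[-1,-1,0,0,0,0,0.7],[-1,-1,0,0,0,0,0.7],[-1,-1,0,0,0,0,0.7]])

```text
time: 20.15
tool_pos: [487.1, 92.1, 268.8]
ee_rot: [0.998, 0.061, 0.0, -0.001]
contact_force: [0.6, -0.2, -0.8]
gripper_width: 0.703
grasp_force: 0.0
```

```bash
python3 lev.py; python3 - <<'E'
from meas import *
rep('grip','top',(390,255,440,300),145,230); rep('neck','top',(130,300,260,440),88,100); rep('tape','top',(175,215,250,285),38,52)
rep('spray','top',(225,140,300,215),150,220);rep('oil','top',(540,150,605,215),100,200);rep('tin','top',(595,215,675,280),80,120)
rep('small1','top',(530,315,580,370),30,120); rep('small2','top',(590,395,645,445),30,120)
p,d=load('scene'); cv2.imwrite('pics/end.png',cv2.resize(p[...,::-1],(800,600)))
E
```

```text
scene 241 angle med -0.03 min/max -0.1 0.14 mean bx,z [ 0.5 99.7] by -3.6
top 96 angle med 0.064 min/max -0.02 0.19 mean bx,z [ -7.5 116.6] by -0.3
t 20.25 tcp [489.9  91.  268.8] x,z axes [0.993 0.12  0.002] [ 0.002  0.    -1.   ] F [0.7 0.4 0.1] w 0.699 g 0.0
[639, -112, 126] -> [1.233 2.195 1.429]
grip top 98 med [576.9   0.6 202.3] zmax 206.7 rect [578.1   0.6] [20.6 23.6] 0.4 circ [578.1   0.6] 14.0
neck top 49 med [455.9 382.2  94.5] zmax 97.6 rect [453.4 379.1] [16.8 32.2] 30.2 circ [448.6 376.3] 16.2
tape top 497 med [655.9 346.9  44.6] zmax 51.8 rect [655.7 347.9] [99.3 97.6] 87.8 circ [655.2 347.2] 50.4
spray top 545 med [750.9 238.1 186.8] zmax 201.4 rect [754.3 240.6] [52.4 62.1] 46.1 circ [757.3 243.5] 32.1
oil top 509 med [ 738.4 -260.5  121.4] zmax 174.4 rect [ 742.5 -265.7] [61.  55.3] 42.8 circ [ 745.6 -267.9] 31.8
tin top 975 med [ 633.6 -363.5   99.4] zmax 106.9 rect [ 634.4 -365.4] [87.9 84.6] 35.7 circ [ 634.8 -367.5] 45.1
small1 top 405 med [ 479.6 -235.9   46.1] zmax 74.1 rect [ 480.3 -237.2] [58.7 58.5] 64.1 circ [ 479.7 -236.8] 30.3
small2 top 409 med [ 349.3 -335.9   46.3] zmax 73.9 rect [ 348.4 -338.1] [60.4 57.9] 39.2 circ [ 348.5 -338. ] 30.4
```

View pics/end.png

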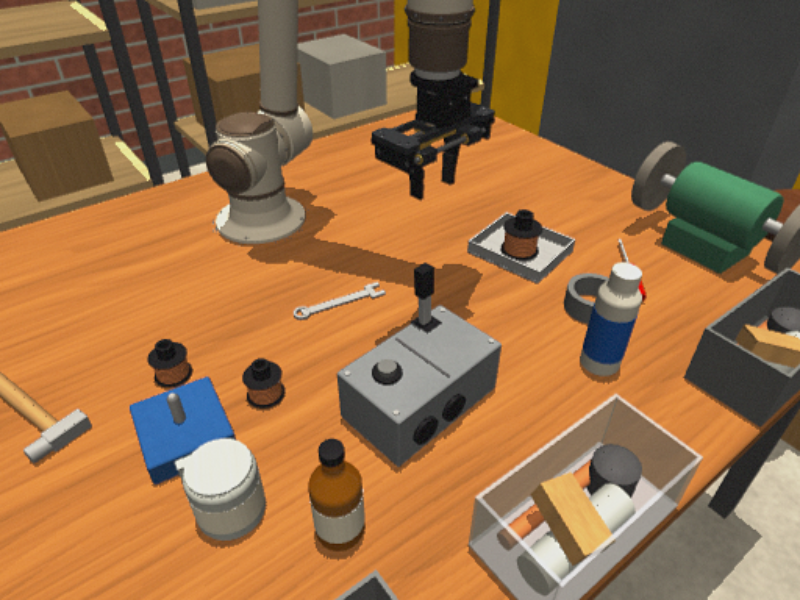

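Lever upright (424,280), bobbin in tray (521,238), bystanders unmoved. One more check that the lever isn't drifting.

Emit:
move_arm(targets=[[-0.2,0,0,0,0,0,0.7],[-0.2,0,0,0,0,0,0.7],[-0.2,0,0,0,0,0,0.7],[-0.2,0,0,0,0,0,0.7],[-0.2,0,0,0,0,0,0.7]])

```text
time: 20.75
tool_pos: [470.9, 88.0, 267.8]
ee_rot: [0.998, 0.059, -0.0, 0.0]
contact_force: [-0.6, -0.3, 0.3]
gripper_width: 0.699
grasp_force: 0.0
```

Emit:
move_arm(targets=[[0,0,0,0,0,0,0.7],[0,0,0,0,0,0,0.7],[0,0,0,0,0,0,0.7],[0,0,0,0,0,0,0.7],[0,0,0,0,0,0,0.7]])

```text
time: 21.25
tool_pos: [470.1, 88.2, 268.1]
ee_rot: [0.998, 0.059, 0.0, -0.0]
contact_force: [-0.0, -0.4, -0.4]
gripper_width: 0.696
grasp_force: 0.0
```

```bash
python3 lev.py; python3 -c "
from meas import *
rep('grip','top',(390,255,440,300),145,230)"
```

```text
scene 249 angle med -0.032 min/max -0.1 0.15 mean bx,z [ 0.5 99.8] by -4.0
top 94 angle med 0.063 min/max -0.02 0.19 mean bx,z [ -7.4 116.7] by -0.2
t 21.35 tcp [470.1  88.2 268.1] x,z axes [0.993 0.119 0.   ] [ 0. -0. -1.] F [ 0.5  0.3 -0.3] w 0.704 g 0.0
[639, -112, 126] -> [1.439 2.188 1.421]
grip top 97 med [576.9   0.7 202.3] zmax 207.7 rect [578.1   0.6] [19.7 25. ] 6.3 circ [578.    0.6] 14.1
```

Stable, so it is latched. Handing in.

```bash
python3 -c "
from workcell import r
print(r.hand_in())"
```

```text
the job is handed in; nothing more can be done
None
```

I tripped the breaker, stood the bobbin upright in the steel tray, re-armed the lever so it stays up on its own, and handed the job in at about 21 s; nothing else on the bench was seen to move.

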